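Snap the last foot cap onto the upturned footstool

TASK

The flat-pack footstool lies upside down on the bench and one of its splayed legs still shows its bare round levelling foot. Take the loose foot cap, set it square on that foot's steel disc and press it straight down along the leg until both clip arms have snapped in behind the disc's rim and the cap sits fully home. Press firmly but do not force it, or the plastic cracks; then let go of it, and leave the hinges and the hex key lying where they are.

Things in the scene. Friction and masses are not known exactly. Their poses are not given: they have to be found in the camera images.
- stool: White footstool board, 380 (x) x 300 (y) x 18 mm, face down, fixed; origin at the centre of the face on the bench, z up. Four 25 mm square tube legs splay outward 25 degrees along the diagonal between board x and y; their feet are at about board x +-167, y +-137, 190 mm above the bench. Three legs wear black caps (to 210 mm high); the one at -x, -y is bare.
- leg_end (a point): Centre of the bare leg's tube end; z outward along the leg (25 degrees from vertical). A levelling foot is screwed into it: a round steel disc, 40 mm across and 5 mm thick, square to the leg on its axis, on a 10 mm stem. How far it is screwed out differs: the disc's outer face is 14 to 27 mm beyond the tube end. The clip arms hook behind the disc's rim. Stiff; the thread does not move.
- cap: Loose black foot cap, 50 x 50 x 31 mm, 46 g, grey felt sole; lies flat, mouth down. Origin at the centre of its mouth, z towards the sole. Two solid walls (outer faces x +-25 mm, 50 mm long, bevelled inside at the mouth) are the ones to grip, 43 mm apart inside; clip arms sit in the sides at y +-25. Inner ceiling 24 mm above the mouth. It fits the round disc turned any way about its axis.
- cap_seat (a point): Centre of the cap's inner ceiling, 24 mm from the mouth along the cap's z; same axes as the cap. Fully home, the disc's outer face lies against it, with about 1 mm play along the axis and 1.5 mm sideways.
- clip_a (a joint): Clip arm on the cap's +y side, rad: 0 at rest, outward positive (about 0.3 as it rides over the rim), sprung shut. 18 mm wide; a ramp leads from the mouth to a hook 18 mm from the mouth that reaches 2.5 mm behind the rim. The ramps meet the disc with the ceiling about 19 mm away; both arms together need 8 to 14 N straight along the axis and snap shut in the last 1 mm.
- clip_b (a joint): The same clip arm on the cap's -y side, mirrored.
- hinge_a: Loose steel cup hinge, 95 x 50 x 20 mm, lying on the bench; origin on the bench under its middle.
- hinge_b: A second loose cup hinge like hinge_a.
- hex_key: Loose L-shaped hex key, 96 x 31 mm, 6 mm thick, lying on the bench; origin on the bench in the middle of its long arm, which runs along its x.

How it is judged:
By the outcome, as a careful person would: the job done as asked, in the order asked, and still so for the second after the job is handed in, with the robot touching nothing.
It also fails if it takes over 72 s, if anything falls off the work surface, if the arm or the gripper's body presses on something with over 40 N, if the wrist force passes 120 N, or if a joint passes its speed limit or range.

ROBOT

A 6-joint arm with a two-finger parallel gripper is mounted at the origin on the work surface. World frame = base frame: x ahead of the robot, y to its left, z up, the work surface at z = 0. Lengths are in m, angles in rad, forces in N, time in s.
With the tool pointing down it reaches from about 0.35 to 0.725 m from the base axis. Payload 4.3 kg.
Tool frame: the origin (TCP) lies midway between the tips of the shut fingers; the grasp point (between the pads) lies 19 mm behind it (r.pinch_z is the distance from the TCP to the grasp point, in m); z points along the fingers, y is the line along which they close (so a half turn about z gives the same grasp; the last joint's range is limited). The gripper opens to 85 mm and grips with 20 to 120 N. Pads are 22 mm wide; open, the fingers measure 114 mm over their backs; the gripper's body (76 mm by 85 mm) begins 54 mm behind the grasp point. The pads swing forward as they close: fully open they stand 13 mm farther back than shut.
Start: joints at [1.211, 0.377, 0.081, 1.274, 0, 1.46], TCP at [0.142, 0.557, 0.207] pointing down, gripper open.
Joint ranges: [-2.72, 2.72], [-0.84, 1.66], [-1.02, 1.22], [-1.77, 2.12], [-1.37, 1.28], [-3.14, 3.14]. Speed limits (rad/s): [2.57, 2.57, 3.14, 3.14, 3.14, 3.14].

INTERFACE

Orientations are given as a unit quaternion [x, y, z, w].
In Python, from plant import observe, capture, camera_info, r, regions_of, spot_point gives the robot as it stands. The module is installed in compiled form; this text tells all that it offers.
- The arm moves only by the tool play_rows, never from a script. Its argument "increments" is a list of rows, each an object with "linear": the shift along the tool's x, y, z in cm, a list of three; "dr": the turn, a rotation vector about the tool's x, y, z in rad, a list of three; "fingers": the gripper command: -1 is shut, 1 is fully open, values between are in proportion. A call has 1 to 20 rows; each row is the pose to reach, as a shift and turn from the pose commanded when the call began, along the tool's axes at that moment; what a row does not reach only later rows make up. A row lasts 1/10 s, in which the tool goes at most 50 mm and 8.59 degrees, less where a joint would pass 70% of its speed; a pose out of reach is approached as far as the arm can. A call with a gripper value outside its range is refused whole. The fingers move at their own pace and stop on an object; the grip force is fixed at half the most. Time passes only in rows, so rows that repeat a pose let the fingers close. It gives the time, the measured TCP pose, the force, the opening and the grip force at its end, in the units of the state.
- observe(): the state, without advancing time (a new reading comes with each control period).
- capture(name): name is "scene" or "top" or "wrist"; returns (picture, depth): 420x560x3 uint8, red, green, blue; 420x560 float32, m along the optical axis (not along the pixel's ray), 0 where there is no reading.
- camera_info(name): a dict with "fx", "fy", "cx", "cy" (pixels), "eye" and "attitude" of the camera in the world; the wrist camera has in their place "T_tool_cam" (4x4, takes a point from camera to tool coordinates, whose origin is the TCP and whose axes are the flange's). Camera axes: x right, y up, looking along -z (the intrinsics and any distortion apply to the point x, -y, -z); pixel columns grow to the right and rows downward; lengths in m; the calibration is good to about 2 mm. A picture is of the moment at which its call begins: read the wrist's pose just before it. camera_info takes no time and is no camera call.
- r.close_job(): hands the job in; it is judged then, once.
Trained networks look in the newest picture that a camera, given by its name, has taken for a name from the list of things; names that differ only in an ending like _2 or _b are one class to them, and where a whole thing is asked for, a point or a joint stands for the part that bears it (a point fixed in the world has none). Each returns a list of dicts, best first, with "p" (0 to 1); they miss things now and then, are a little off and sometimes report something else, mostly with a low value. They report only what shows in the picture. A call takes as long as a camera call.
- regions_of(camera, label): "pixels" (420x560 bool, what is visible of it) and "pixel" ([column, row] in pixels, amid what is visible of it).
- spot_point(camera, label): "pixel" ([column, row] in pixels: a listed point, or the origin of a listed thing).
The state is a dict: "t": time; "joints": joint angles; "qvel": joint speeds; "effort": joint torques, N m; "position": TCP position; "tcp_rot": TCP orientation; "force": force on the tool from outside, world axes, zero at the start; "moment": the same for the moment, N m; "finger_gap": finger opening in m; "gripper_force": force on a finger pad.
Only numpy, scipy, OpenCV 4.12 (cv2) and the standard library are available. Lean on these libraries where they do the work, as an engineer would, in place of code of your own. Each camera call takes 0.05 s, during which the arm holds its last target. There are 200 camera calls.

## Working session

There is one attempt and no reset: what is moved stays moved. The work goes in short steps, Python scripts to look and compute and a tool call to move; the robot and the scene stay as the last step left them, time stands still between calls to the robot, and variables do not carry over. Pictures are saved under pics/ and viewed, at most 10 in all, crops included, and the job is handed in when it is done.

Besides the shell and the picture viewer there is one more tool, called as a command line: name --argument value ..., lists and objects as JSON in quotes. play_rows: Moves the arm, as the interface text tells. Its arguments: {"type":"object","properties":{"increments":{"type":"array","items":{"type":"object","properties":{"linear":{"type":"array","items":{"type":"number"}},"dr":{"type":"array","items":{"type":"number"}},"fingers":{"type":"number"}}}}},"required":["increments"]}

```bash
mkdir -p pics; cat > h.py <<'E'
import numpy as np, cv2
from scipy.spatial.transform import Rotation as R
from plant import observe, capture, camera_info, r, regions_of, spot_point
def T(p,q):
    M=np.eye(4);M[:3,:3]=R.from_quat(q).as_matrix();M[:3,3]=p;return M
def tool():
    s=observe();return T(s['position'],s['tcp_rot'])
def cam(n,tl=None):
    i=camera_info(n)
    if 'T_tool_cam' in i: M=tl@np.array(i['T_tool_cam'])
    else:
        a=np.array(i['attitude']);M=np.eye(4);M[:3,3]=i['eye']
        M[:3,:3]=a if a.shape==(3,3) else R.from_quat(a).as_matrix()
    return i,M
def pts(i,M,d,mask=None):
    v,u=np.nonzero((d>0)&(mask if mask is not None else True));z=d[v,u]
    return np.c_[(u-i['cx'])/i['fx']*z,-(v-i['cy'])/i['fy']*z,-z]@M[:3,:3].T+M[:3,3]
def proj(i,M,P):
    c=(np.atleast_2d(P)-M[:3,3])@M[:3,:3]
    return np.c_[i['cx']-i['fx']*c[:,0]/c[:,2],i['cy']+i['fy']*c[:,1]/c[:,2]]
def ray(i,M,px):
    d=np.array([(px[0]-i['cx'])/i['fx'],-(px[1]-i['cy'])/i['fy'],-1]);return M[:3,3],M[:3,:3]@d
E
python3 - <<'E'
from h import *
print(observe(), r.pinch_z)
for n in ['scene','top']:
    im,d=capture(n);i,M=cam(n);print(n,i)
    cv2.imwrite(f'pics/{n}0.png',im[:,:,::-1])
    np.savez(f'{n}0',im=im,d=d)
    for l in ['stool','cap','hinge_a','hex_key']:
        for g in regions_of(n,l)[:5]:
            P=pts(i,M,d,g['pixels']);print(l,round(g['p'],2),g['pixel'],P.mean(0).round(3),P.min(0).round(3),P.max(0).round(3)) if len(P) else print(l,g['p'])
    for l in ['leg_end','cap','cap_seat','stool']:print(l,spot_point(n,l)[:3])
E
```

```text
{'t': 0.0, 'joints': array([1.21071651e+00, 3.78081566e-01, 7.96427714e-02, 1.27440554e+00,
       2.43265116e-07, 1.46047205e+00]), 'qvel': array([-0.00052301, -0.0008048 ,  0.00014791, -0.00063128,  0.00255001,
       -0.0021737 ]), 'effort': array([ 7.37166229e-04, -4.63609207e+01,  2.69873214e+01,  2.09634419e-02,
       -7.03727619e-05, -5.88211932e-06]), 'position': array([0.14188049, 0.55649832, 0.2064569 ]), 'tcp_rot': array([ 1.24553389e-01,  9.92212379e-01, -9.95781584e-04, -2.38751531e-04]), 'force': array([ 0.24441248, -0.46290828,  0.18852563]), 'moment': array([0.02261576, 0.00342556, 0.0508928 ]), 'gripper_force': 0.0, 'finger_gap': 0.08560888043100079} 0.0187
scene {'fx': 536.6273423482716, 'fy': 536.6273423482716, 'cx': 286.58027715660586, 'cy': 213.681693457368, 'eye': array([1.36589121, 0.5155579 , 1.0136861 ]), 'attitude': array([0.16953958, 0.3417389 , 0.81677492, 0.43283899])}
stool 0.74 [234.2, 287.5] [ 0.841 -0.005  0.045] [ 0.501 -0.355 -0.003] [1.022 0.156 0.211]
cap 0.71 [419.9, 246.6] [0.481 0.27  0.023] [ 0.444  0.234 -0.003] [0.506 0.3   0.036]
hinge_a 0
[... 542 characters left out ...]
203.71401171410926, 'eye': array([ 0.52575216, -0.00650488,  1.49812586]), 'attitude': array([ 0.02860167, -0.02230274, -0.7058001 ,  0.70748198])}
stool 0.59 [290.3, 131.1] [ 0.823 -0.013  0.045] [ 0.621 -0.211 -0.007] [1.094 0.161 0.218]
cap 0.56 [187.1, 265.9] [0.469 0.266 0.03 ] [0.44  0.236 0.004] [0.498 0.296 0.042]
hinge_a 0.82 [422.6, 241.8] [ 0.536 -0.383  0.012] [ 0.51  -0.432 -0.005] [ 0.56  -0.34   0.028]
hinge_a 0.57 [370.6, 263.8] [ 0.466 -0.236  0.011] [ 0.422 -0.28  -0.008] [ 0.51  -0.19   0.028]
leg_end [{'pixel': [340.8, 196.7], 'p': 0.78}]
cap [{'pixel': [191.7, 265.5], 'p': 0.73}]
cap_seat [{'pixel': [189.8, 262.0], 'p': 0.58}]
stool [{'pixel': [292.4, 139.9], 'p': 0.68}]
```

```bash
python3 - <<'E'
import cv2
a=cv2.imread('pics/top0.png')[20:320,130:470];cv2.imwrite('pics/t1.png',cv2.resize(a,None,fx=2,fy=2))
a=cv2.imread('pics/scene0.png');cv2.imwrite('pics/s1.png',cv2.resize(a,None,fx=1.4,fy=1.4))
E
```

```text
(no output)
```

View pics/t1.png

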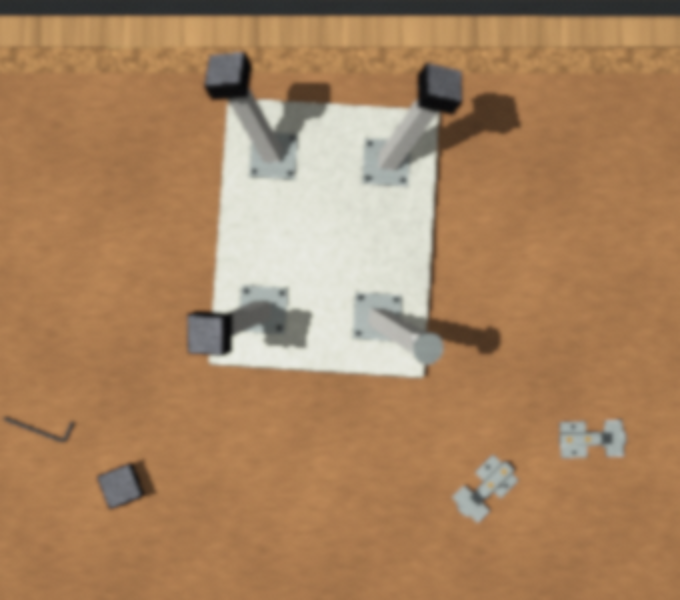

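View pics/s1.png

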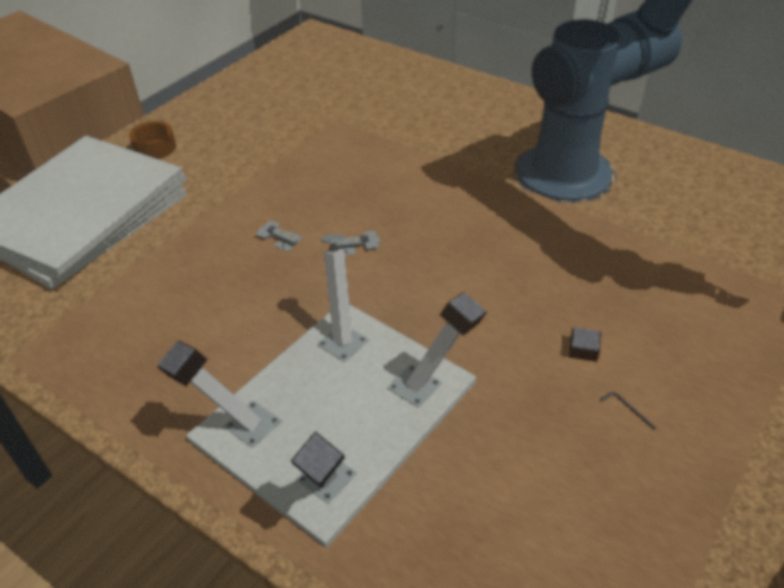

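Top view: cap at about px (191,263), bare disc at about (344,194). The scene view agrees, with the foot just in front of a hinge. Next I measure the disc and the cap's yaw.

```bash
python3 - <<'E'
from h import *
cl={}
for n in ['top','scene']:
    i,M=cam(n);f=np.load(n+'0.npz');P=pts(i,M,f['d']);cl[n]=P
    # bare foot region
    A=P[(abs(P[:,0]-.64)<.09)&(abs(P[:,1]+.17)<.09)&(P[:,2]>.17)&(P[:,2]<.25)]
    print(n,len(A),A.mean(0).round(4),A.min(0).round(3),A.max(0).round(3))
    C=P[(abs(P[:,0]-.475)<.06)&(abs(P[:,1]-.266)<.06)]
    H=C[C[:,2]>.022];q=cv2.minAreaRect(H[:,:2].astype(np.float32)*1000);print('cap',len(H),q,np.median(H[:,2]))
    S=P[(P[:,2]>.012)&(P[:,2]<.026)&(P[:,0]>.55)&(P[:,0]<1.1)&(abs(P[:,1])<.25)]
    print('board',cv2.minAreaRect(S[:,:2].astype(np.float32)*1000))
    # 3 caps
    K=P[(P[:,2]>.195)&(P[:,2]<.225)&(P[:,0]>.5)&(abs(P[:,1])<.3)]
    Z=cv2.kmeans(K.astype(np.float32),4,None,(3,50,1e-5),5,cv2.KMEANS_PP_CENTERS)[2];print(Z.round(3))
(io,Mo),(i2,M2)=cam('top'),cam('scene')
for l,a,b in [('leg_end',(340.8,196.7),(234.2,180.2)),('disc?',(344,194),(338/1.4,245/1.4)),('cap',(191.7,265.5),(418.2,250.8))]:
    o1,d1=ray(io,Mo,a);o2,d2=ray(i2,M2,b)
    s=np.linalg.lstsq(np.c_[d1,-d2],o2-o1,rcond=None)[0];p,q=o1+s[0]*d1,o2+s[1]*d2
    print(l,((p+q)/2).round(4),np.linalg.norm(p-q).round(4))
print(tool().round(3)); i=camera_info('wrist');print(i)
E
```

```text
top 216 [ 0.6462 -0.138   0.1927] [ 0.627 -0.158  0.171] [ 0.666 -0.119  0.208]
cap 331 ((468.9482116699219, 268.0635681152344), (49.63996124267578, 50.5369987487793), 21.98554229736328) 0.030767714207079022
board ((805.4471435546875, -11.892974853515625), (545.05517578125, 388.2577819824219), 10.781781196594238)
[[ 0.651 -0.136  0.199]
 [ 0.987  0.107  0.202]
 [ 0.971 -0.154  0.202]
 [ 0.666  0.126  0.202]]
scene 177 [ 0.6542 -0.1353  0.186 ] [ 0.628 -0.161  0.17 ] [ 0.67  -0.119  0.203]
cap 338 ((471.6474304199219, 266.25164794921875), (54.506263732910156, 50.30221939086914), 24.113916397094727) 0.029219830944949843
board ((821.4212646484375, -14.93695068359375), (303.4129943847656, 384.29144287109375), 86.45584869384766)
[[ 0.993  0.108  0.201]
 [ 0.674  0.127  0.201]
 [ 0.978 -0.152  0.201]
 [ 0.656 -0.134  0.198]]
leg_end [ 0.6454 -0.1447  0.1563] 0.016
disc? [ 0.6427 -0.14    0.1744] 0.0108
cap [ 0.4586  0.2687 -0.017 ] 0.0002
[[-0.969  0.247  0.     0.142]
 [ 0.247  0.969  0.     0.557]
 [-0.     0.    -1.     0.207]
 [ 0.     0.     0.     1.   ]]
{'fx': 367.803555796526, 'fy': 367.803555796526, 'cx': 277.6370494188965, 'cy': 207.00982808337886, 'T_tool_cam': array([[-1.06038199e-03,  9.56455368e-01,  2.91876695e-01,
         7.39240304e-02],
       [ 9.99999393e-01,  9.27127959e-04,  5.94856776e-04,
         7.71517417e-04],
       [ 2.98346912e-04,  2.91877149e-01, -9.56455770e-01,
        -1.66653663e-01],
       [ 0.00000000e+00,  0.00000000e+00,  0.00000000e+00,
         1.00000000e+00]])}
```

play_rows --increments '[{"linear":[-38.9,-20,3],"fingers":1},{"linear":[-38.9,-20,3],"fingers":1},{"linear":[-38.9,-20,3],"fingers":1},{"linear":[-38.9,-20,3],"fingers":1},{"linear":[-38.9,-20,3],"fingers":1},{"linear":[-38.9,-20,3],"fingers":1},{"linear":[-38.9,-20,3],"fingers":1},{"linear":[-38.9,-20,3],"fingers":1},{"linear":[-38.9,-20,3],"fingers":1},{"linear":[-38.9,-20,3],"fingers":1},{"linear":[-38.9,-20,3],"fingers":1},{"linear":[-38.9,-20,3],"fingers":1}]'

```text
$.increments[0]: bad value
```

```bash
cat > look.py <<'E'
from h import *
import sys
tl=tool();im,d=capture('wrist');i,M=cam('wrist',tl)
np.savez(sys.argv[1],im=im,d=d,tl=tl)
cv2.imwrite(f'pics/{sys.argv[1]}.png',im[:,:,::-1])
print(observe()['joints'].round(3),tl.round(4))
E
python3 look.py w1; python3 - <<'E'
from h import *
f=np.load('w1.npz');i,M=cam('wrist',f['tl']);P=pts(i,M,f['d'])
C=P[(abs(P[:,0]-.47)<.05)&(abs(P[:,1]-.267)<.05)]
for lo in (.015,.022,.026):
    H=C[(C[:,2]>lo)&(C[:,2]<.05)];print(len(H),np.median(H[:,2]),cv2.minAreaRect(H[:,:2].astype(np.float32)*1000))
print(spot_point('wrist','cap'),spot_point('wrist','cap_seat'),proj(i,M,[.47,.267,.03]))
E
```

```text
[ 1.211  0.377  0.081  1.274 -0.     1.461] [[-9.690e-01  2.472e-01  1.000e-04  1.422e-01]
 [ 2.472e-01  9.690e-01  1.000e-04  5.572e-01]
 [-0.000e+00  2.000e-04 -1.000e+00  2.075e-01]
 [ 0.000e+00  0.000e+00  0.000e+00  1.000e+00]]
0 nan ((0.0, 0.0), (0.0, 0.0), 0.0)
0 nan ((0.0, 0.0), (0.0, 0.0), 0.0)
0 nan ((0.0, 0.0), (0.0, 0.0), 0.0)
[] [] [[118.97720724 478.54314329]]
  return _methods._mean(a, axis=axis, dtype=dtype,
  ret = ret.dtype.type(ret / rcount)
```

View pics/w1.png

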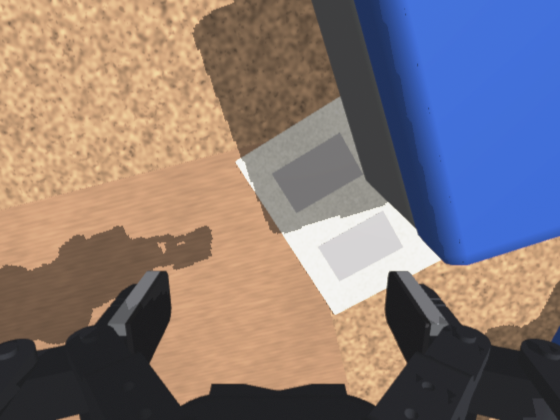

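The move was refused because "dr" was missing, so the arm is still at the start. The picture shows a blue box at upper right, on the +x/+y tool side and away from my path.

play_rows --increments '[{"linear":[-38.9,-20,3],"dr":[0,0,0],"fingers":1},{"linear":[-38.9,-20,3],"dr":[0,0,0],"fingers":1},{"linear":[-38.9,-20,3],"dr":[0,0,0],"fingers":1},{"linear":[-38.9,-20,3],"dr":[0,0,0],"fingers":1},{"linear":[-38.9,-20,3],"dr":[0,0,0],"fingers":1},{"linear":[-38.9,-20,3],"dr":[0,0,0],"fingers":1},{"linear":[-38.9,-20,3],"dr":[0,0,0],"fingers":1},{"linear":[-38.9,-20,3],"dr":[0,0,0],"fingers":1},{"linear":[-38.9,-20,3],"dr":[0,0,0],"fingers":1},{"linear":[-38.9,-20,3],"dr":[0,0,0],"fingers":1},{"linear":[-38.9,-20,3],"dr":[0,0,0],"fingers":1},{"linear":[-38.9,-20,3],"dr":[0,0,0],"fingers":1}]'

```text
t: 2.25
position: [0.4688, 0.2679, 0.1775]
tcp_rot: [0.124, 0.992, 0.0, -0.0]
force: [-0.2, 0.3, 1.2]
finger_gap: 0.0857
gripper_force: 0.0
```

```bash
cat > cap.py <<'E'
from h import *
import sys
f=np.load(sys.argv[1]+'.npz');i,M=cam('wrist',f['tl']);P=pts(i,M,f['d'])
C=P[(abs(P[:,0]-.47)<.05)&(abs(P[:,1]-.267)<.05)]
for lo in (.015,.022,.026):
    H=C[(C[:,2]>lo)&(C[:,2]<.05)];print(len(H),np.median(H[:,2]),cv2.minAreaRect(H[:,:2].astype(np.float32)*1000))
print(spot_point('wrist','cap'),spot_point('wrist','cap_seat'),proj(i,M,[.47,.267,.03]))
E
python3 look.py w2; python3 cap.py w2
```

```text
[ 0.402  0.316 -0.085  1.17   0.     0.65 ] [[-9.692e-01  2.462e-01 -6.000e-04  4.688e-01]
 [ 2.462e-01  9.692e-01  4.000e-04  2.679e-01]
 [ 6.000e-04  2.000e-04 -1.000e+00  1.775e-01]
 [ 0.000e+00  0.000e+00  0.000e+00  1.000e+00]]
3246 0.031121688058583147 ((468.9166259765625, 266.577392578125), (50.58671951293945, 50.368289947509766), 22.028656005859375)
3179 0.03113982843976837 ((468.9166259765625, 266.577392578125), (50.58671951293945, 50.368289947509766), 22.028656005859375)
3134 0.03115295433808657 ((468.86248779296875, 266.659912109375), (50.548133850097656, 50.157249450683594), 22.008365631103516)
[{'pixel': [275.4, 173.7], 'p': 0.91}] [{'pixel': [274.8, 180.6], 'p': 0.65}] [[276.27825487 184.68479198]]
```

View pics/w2.png

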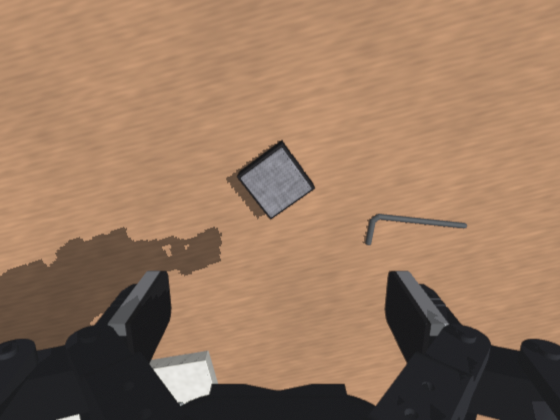

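Cap at about (275,180), hex key at (415,222) clear to the right. Now which sides carry the clips.

```bash
python3 - <<'E'
import cv2,numpy as np
a=cv2.imread('pics/w2.png')[130:230,225:325];b=cv2.imread('pics/scene0.png')[220:270,393:443]
o=np.hstack([cv2.resize(a,(400,400),interpolation=2),cv2.resize(b,(400,400),interpolation=2)])
o=np.clip(255*(o/255.)**.5,0,255).astype('uint8')
cv2.imwrite('pics/c1.png',o)
E
```

```text
(no output)
```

View pics/c1.png

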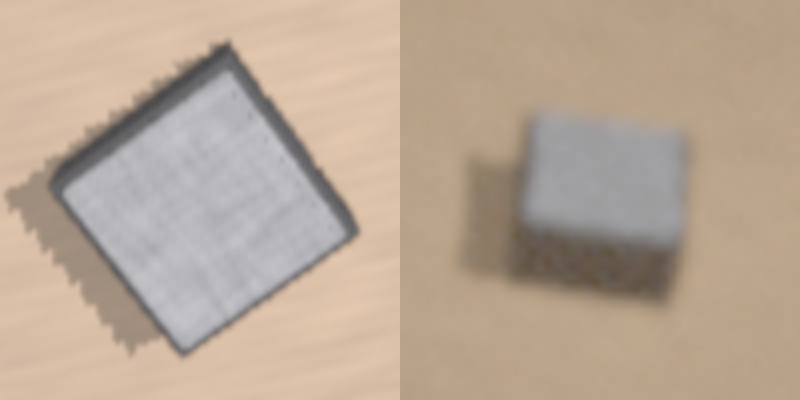

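play_rows --increments '[{"linear":[4.5,0,5],"dr":[0,0,0],"fingers":1},{"linear":[9,0,9.5],"dr":[0,0,0],"fingers":1},{"linear":[9,0,9.5],"dr":[0,0,0],"fingers":1},{"linear":[9,0,9.5],"dr":[0,0,0],"fingers":1}]'

```text
t: 2.8
position: [0.3753, 0.2882, 0.079]
tcp_rot: [0.122, 0.992, -0.003, -0.004]
force: [-0.3, -0.9, -0.9]
finger_gap: 0.0854
gripper_force: 0.0
```

```bash
python3 look.py w3; python3 - <<'E'
from h import *
f=np.load('w3.npz');i,M=cam('wrist',f['tl']);c=proj(i,M,[.469,.2665,.015])[0].astype(int);print(c)
a=cv2.imread('pics/w3.png')[max(c[1]-65,0):c[1]+65,c[0]-75:c[0]+75]
o=cv2.resize(a,None,fx=4.5,fy=4.5,interpolation=2);cv2.imwrite('pics/c3.png',(255*(o/255.)**.45).astype('uint8'))
E
```

```text
[ 0.519  0.267 -0.417  0.891 -0.     0.765] [[-0.97    0.2429 -0.0087  0.3753]
 [ 0.2429  0.97   -0.0042  0.2882]
 [ 0.0074 -0.0062 -1.      0.079 ]
 [ 0.      0.      0.      1.    ]]
[279 337]
```

View pics/c3.png

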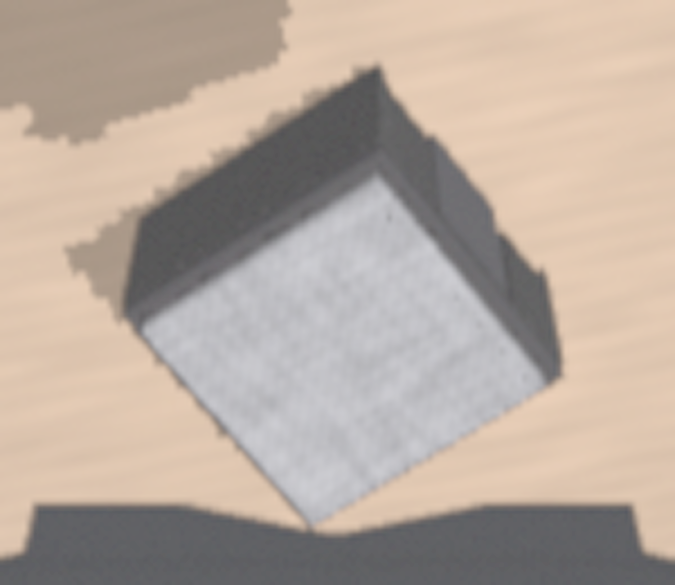

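The upper-right face carries the clip and the upper-left one is solid, so the tool's y must lie along world 22°, a turn of +0.94 about tool z.

play_rows --increments '[{"linear":[-9,0,0],"dr":[0,0,0.94],"fingers":1},{"linear":[-9,0,0],"dr":[0,0,0.94],"fingers":1},{"linear":[-9,0,0],"dr":[0,0,0.94],"fingers":1},{"linear":[-9,0,0],"dr":[0,0,0.94],"fingers":1},{"linear":[-9,0,0],"dr":[0,0,0.94],"fingers":1},{"linear":[-9,0,0],"dr":[0,0,0.94],"fingers":1},{"linear":[-9,0,0],"dr":[0,0,0.94],"fingers":1},{"linear":[-9,0,0],"dr":[0,0,0.94],"fingers":1},{"linear":[-9,0,0],"dr":[0,0,0.94],"fingers":1},{"linear":[-9,0,0],"dr":[0,0,0.94],"fingers":1}]'

```text
t: 3.85
position: [0.4706, 0.2675, 0.0831]
tcp_rot: [0.56, 0.828, 0.001, 0.0]
force: [0.8, -0.7, -0.7]
finger_gap: 0.0854
gripper_force: 0.0
```

```bash
python3 cap.py w3;python3 look.py w4;python3 cap.py w4; python3 - <<'E'
from h import *
t=tool();print('delta cm tool',(t[:3,:3].T@(np.array([.469,.2665,.001])-t[:3,3])*100).round(2),'yaw tool y',np.degrees(np.arctan2(t[1,1],t[0,1])))
E
```

```text
5232 0.03104143037711596 ((467.4703369140625, 267.09918212890625), (51.16038131713867, 50.805084228515625), 22.24138832092285)
4740 0.03116430245652374 ((467.4703369140625, 267.09918212890625), (51.16038131713867, 50.805084228515625), 22.24138832092285)
4450 0.03123028555980209 ((467.53143310546875, 267.0500793457031), (51.08439254760742, 50.66793441772461), 22.24138641357422)
[{'pixel': [279.7, 324.1], 'p': 0.9}] [{'pixel': [279.4, 341.9], 'p': 0.9}] [[280.67058126 353.48238311]]
[ 0.4    0.378 -0.252  0.941  0.     1.589] [[-3.722e-01  9.281e-01  7.000e-04  4.700e-01]
 [ 9.281e-01  3.722e-01  3.000e-04  2.674e-01]
 [ 0.000e+00  7.000e-04 -1.000e+00  8.270e-02]
 [ 0.000e+00  0.000e+00  0.000e+00  1.000e+00]]
6143 0.03107100672432833 ((468.21484375, 266.8150634765625), (50.1812744140625, 50.50668716430664), 21.908477783203125)
5962 0.031103536295467762 ((468.28106689453125, 266.80615234375), (50.119178771972656, 50.46941375732422), 22.152023315429688)
5871 0.03111876749565759 ((468.29107666015625, 266.79302978515625), (50.12087631225586, 50.44301986694336), 22.199241638183594)
[{'pixel': [274.9, 201.0], 'p': 0.92}] [{'pixel': [272.7, 213.8], 'p': 0.77}] [[276.19129161 219.26317664]]
delta cm tool [-0.04 -0.09  8.15] yaw tool y 21.841430744239172
```

play_rows --increments '[{"linear":[0,-0.1,4],"dr":[0,0,0],"fingers":1},{"linear":[0,-0.15,6.5],"dr":[0,0,0],"fingers":1},{"linear":[0,-0.15,7.7],"dr":[0,0,0],"fingers":1},{"linear":[0,-0.15,8.1],"dr":[0,0,0],"fingers":1},{"linear":[0,-0.15,8.1],"dr":[0,0,0],"fingers":1}]'

```text
t: 4.6
position: [0.4684, 0.2668, 0.0015]
tcp_rot: [0.56, 0.828, -0.0, -0.0]
force: [-0.5, 0.3, 0.3]
finger_gap: 0.0857
gripper_force: 0.0
```

play_rows --increments '[{"linear":[0,0,0],"dr":[0,0,0],"fingers":-1},{"linear":[0,0,0],"dr":[0,0,0],"fingers":-1},{"linear":[0,0,0],"dr":[0,0,0],"fingers":-1},{"linear":[0,0,0],"dr":[0,0,0],"fingers":-1},{"linear":[0,0,0],"dr":[0,0,0],"fingers":-1},{"linear":[0,0,0],"dr":[0,0,0],"fingers":-1},{"linear":[0,0,0],"dr":[0,0,0],"fingers":-1},{"linear":[0,0,0],"dr":[0,0,0],"fingers":-1}]'

```text
t: 5.4
position: [0.4694, 0.2672, 0.003]
tcp_rot: [0.56, 0.828, 0.001, 0.001]
force: [-0.6, -0.1, 6.7]
finger_gap: 0.0414
gripper_force: 59.7
```

```bash
python3 look.py w5;python3 cap.py w5; python3 -c "
import cv2;a=cv2.imread('pics/w5.png');cv2.imwrite('pics/w5b.png',(255*(a/255.)**.6).astype('uint8'))
from h import *;print(observe()['force'],observe()['moment'],observe()['finger_gap'])"
```

```text
[ 0.4    0.458 -0.362  0.749  0.     1.59 ] [[-3.719e-01  9.283e-01  2.500e-03  4.694e-01]
 [ 9.283e-01  3.719e-01  1.100e-03  2.672e-01]
 [ 1.000e-04  2.700e-03 -1.000e+00  3.000e-03]
 [ 0.000e+00  0.000e+00  0.000e+00  1.000e+00]]
14215 0.031202420465331504 ((469.6249084472656, 267.907958984375), (69.22242736816406, 50.57909393310547), 22.557636260986328)
13684 0.031242385648721158 ((469.6249084472656, 267.907958984375), (69.22242736816406, 50.57909393310547), 22.557636260986328)
13335 0.03126666218921417 ((469.6473083496094, 267.8540344238281), (69.22242736816406, 50.462276458740234), 22.557636260986328)
[{'pixel': [275.7, 249.4], 'p': 0.71}] [{'pixel': [278.6, 273.4], 'p': 0.77}] [[277.46526403 280.46211196]]
[-1.7074559   0.03753968  6.97473711] [-0.10862244  0.20619252 -0.00782346] 0.04155795271985703
```

View pics/w5b.png

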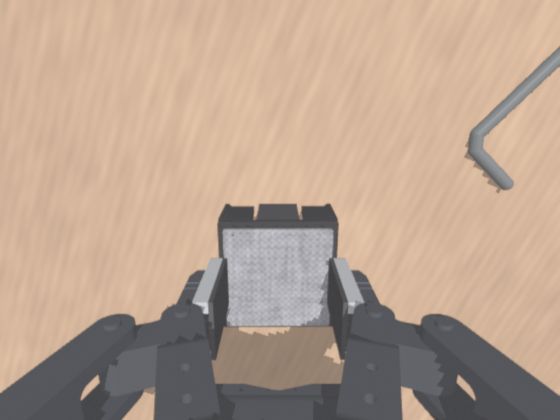

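Grip is good, with one clip arm on the camera side. Lift.

play_rows --increments '[{"linear":[0,0,-2],"dr":[0,0,0],"fingers":-1},{"linear":[0,0,-6],"dr":[0,0,0],"fingers":-1},{"linear":[0,0,-11],"dr":[0,0,0],"fingers":-1},{"linear":[0,0,-16],"dr":[0,0,0],"fingers":-1},{"linear":[0,0,-21],"dr":[0,0,0],"fingers":-1},{"linear":[0,0,-26],"dr":[0,0,0],"fingers":-1},{"linear":[0,0,-28],"dr":[0,0,0],"fingers":-1},{"linear":[0,0,-28],"dr":[0,0,0],"fingers":-1},{"linear":[0,0,-28],"dr":[0,0,0],"fingers":-1}]'

```text
t: 6.45
position: [0.4684, 0.2667, 0.2813]
tcp_rot: [0.56, 0.828, 0.0, 0.0]
force: [-0.2, 0.3, -1.2]
finger_gap: 0.042
gripper_force: 60.8
```

```bash
cat > plan.py <<'E'
from h import *
# yaw-fixed tilt pose: tool z = -a
a=np.array([-.316,-.281,.906]);a/=np.linalg.norm(a)
def target(t,a,P):
    z=-a;v=np.cross(t[:3,2],z);s=np.linalg.norm(v);ang=np.arctan2(s,t[:3,2]@z)
    Rw=R.from_rotvec(v/max(s,1e-9)*ang).as_matrix();Rn=Rw@t[:3,:3]
    return Rn, (t[:3,:3].T@(v/max(s,1e-9)*ang)).round(4), ((t[:3,:3].T@(P-t[:3,3]))*100).round(3)
E
python3 - <<'E'
from plan import *
t=tool();print(t.round(3));D=np.array([.648,-.137,.198])
Rn,_,_=target(t,a,D)
P=D+a*.09-Rn[:,0]*.06
print(P,target(t,a,P)[1:],Rn.round(3),observe()['joints'].round(2))
E
```

```text
[[-0.372  0.928  0.001  0.468]
 [ 0.928  0.372  0.     0.267]
 [ 0.     0.001 -1.     0.281]
 [ 0.     0.     0.     1.   ]]
[ 0.64329373 -0.21672313  0.27095254] (array([-0.4101,  0.148 ,  0.    ]), array([-51.381,  -1.739,   1.027])) [[-0.396  0.862  0.316]
 [ 0.907  0.313  0.281]
 [ 0.143  0.398 -0.906]] [0.4  0.3  0.15 1.43 0.   1.59]
```

play_rows --increments '[{"linear":[-51.4,-1.7,0],"dr":[0,0,0],"fingers":-1},{"linear":[-51.4,-1.7,0],"dr":[-0.05,0.02,0],"fingers":-1},{"linear":[-51.4,-1.7,0],"dr":[-0.1,0.04,0],"fingers":-1},{"linear":[-51.4,-1.7,0],"dr":[-0.15,0.06,0],"fingers":-1},{"linear":[-51.4,-1.7,0],"dr":[-0.2,0.08,0],"fingers":-1},{"linear":[-51.4,-1.7,0],"dr":[-0.25,0.1,0],"fingers":-1},{"linear":[-51.4,-1.7,0],"dr":[-0.3,0.12,0],"fingers":-1},{"linear":[-51.4,-1.7,0],"dr":[-0.35,0.13,0],"fingers":-1},{"linear":[-51.4,-1.7,0],"dr":[-0.41,0.148,0],"fingers":-1},{"linear":[-51.4,-1.7,0],"dr":[-0.41,0.148,0],"fingers":-1},{"linear":[-51.4,-1.7,0],"dr":[-0.41,0.148,0],"fingers":-1},{"linear":[-51.4,-1.7,0],"dr":[-0.41,0.148,0],"fingers":-1},{"linear":[-51.4,-1.7,0],"dr":[-0.41,0.148,0],"fingers":-1},{"linear":[-51.4,-1.7,0],"dr":[-0.41,0.148,0],"fingers":-1},{"linear":[-51.4,-1.7,0],"dr":[-0.41,0.148,0],"fingers":-1}]'

```text
t: 7.95
position: [0.6433, -0.215, 0.2816]
tcp_rot: [0.546, 0.809, 0.21, 0.053]
force: [0.5, 0.3, -1.0]
finger_gap: 0.0414
gripper_force: 60.9
```

```bash
python3 look.py w6; python3 - <<'E'
from h import *
print(observe()['force'])
f=np.load('w6.npz');tl=f['tl'];i,M=cam('wrist',tl);P=pts(i,M,f['d'])
print(proj(i,M,[.648,-.137,.198]))
A=P[(np.linalg.norm(P-[.648,-.137,.198],axis=1)<.05)];print(len(A),A.mean(0),A.max(0))
Q=(P-tl[:3,3])@tl[:3,:3]
C=Q[(abs(Q[:,1])<.03)&(abs(Q[:,0])<.04)&(Q[:,2]<-.02)&(Q[:,2]>-.04)]
print('sole',len(C),C.min(0),C.max(0),np.median(C,0))
print(regions_of('wrist','cap')[0]['pixel'],spot_point('wrist','leg_end'),spot_point('wrist','cap_seat'))
a=cv2.imread('pics/w6.png');cv2.imwrite('pics/w6b.png',(255*(a/255.)**.6).astype('uint8'))
E
```

```text
[-0.624  0.443  0.289  1.316  0.425  0.586] [[-0.3972  0.8621  0.3148  0.6433]
 [ 0.9064  0.3148  0.2816 -0.215 ]
 [ 0.1436  0.3971 -0.9064  0.2816]
 [ 0.      0.      0.      1.    ]]
[-0.8855292  0.2930053  0.2870205]
[[269.9874445  121.10086115]]
2469 [ 0.6444901  -0.14230026  0.19460934] [ 0.66332608 -0.12246365  0.20343277]
sole 12478 [-0.02512653 -0.02996348 -0.03999005] [ 0.02556791  0.02998371 -0.02000644] [ 0.00609869  0.00043308 -0.02773384]
[275.9, 258.8] [{'pixel': [265.7, 126.5], 'p': 0.84}] [{'pixel': [275.9, 270.4], 'p': 0.75}]
```

View pics/w6b.png

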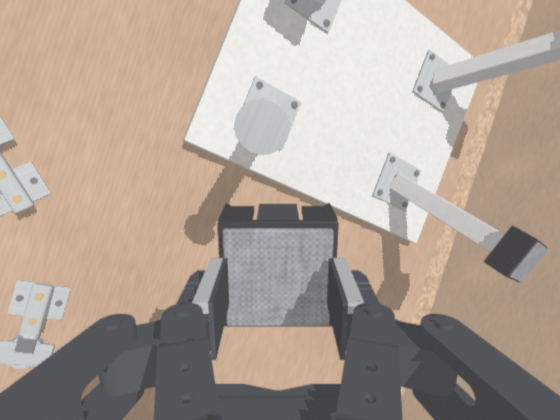

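Disc at (263,126), nearly hiding its own leg, so the tilt is about right. Cap sole is centred at about (278,275). Next I fit the disc and sole planes from depth.

```bash
cat > fit.py <<'E'
from h import *
import sys
f=np.load(sys.argv[1]+'.npz');tl=f['tl'];i,M=cam('wrist',tl)
def plane(Q,it=6,tol=.002):
    c,n=None,None;K=Q
    for _ in range(it):
        c=K.mean(0);n=np.linalg.svd(K-c)[2][2];n*=np.sign(-n[2]);K=Q[abs((Q-c)@n)<tol]
    return c,n,K
I4=np.linalg.inv(tl);P=pts(i,M,f['d']);Q=P@I4[:3,:3].T+I4[:3,3]
g=np.array(eval(sys.argv[2])) # disc guess world
g=I4[:3,:3]@g+I4[:3,3]
A=Q[(np.linalg.norm((Q-g)[:,:2],axis=1)<.026)&(abs(Q[:,2]-g[2])<.02)]
c,n,K=plane(A)
def rect(K,c,n):
    u=np.cross([0,1,0],n);u/=np.linalg.norm(u);v=np.cross(n,u)
    X=np.c_[(K-c)@u,(K-c)@v].astype(np.float32);return X,u,v
X,u,v=rect(K,c,n);(e,rad)=cv2.minEnclosingCircle(X);print('area-radius mm',1e3*rad,(np.ptp(X,axis=0)*1000).round(1))
mid=(X.min(0)+X.max(0))/2;D=c+u*mid[0]+v*mid[1];D2=c+u*e[0]+v*e[1]
print('disc tool',D.round(4),D2.round(4),'n',n.round(4),'tilt deg',np.degrees(np.arccos(-n[2])).round(2))
print('disc world',(tl[:3,:3]@D+tl[:3,3]).round(4),'n',(tl[:3,:3]@n).round(4))
C=Q[(abs(Q[:,1])<.021)&(abs(Q[:,0])<.03)&(Q[:,2]<-.022)&(Q[:,2]>-.036)]
c2,n2,K2=plane(C,tol=.0015);X2,u2,v2=rect(K2,c2,n2)
print('sole c',c2.round(4),'n',n2.round(4),'tilt',np.degrees(np.arccos(-n2[2])).round(2),'x',np.percentile(K2[:,0],[0,.5,99.5,100]).round(4))
E
python3 fit.py w6 "[.6445,-.142,.196]"; python3 - <<'E'
from h import *
f=np.load('w6.npz');i,M=cam('wrist',f['tl'])
im=f['im'].astype(int);m=regions_of('wrist','cap')[0]['pixels']
C=(f['d']>0)
# felt mask: columns between the pads
P=np.full(f['d'].shape+(3,),9.);v,u=np.nonzero(f['d']>0);P[v,u]=(pts(i,M,f['d'])-f['tl'][:3,3])@f['tl'][:3,:3]
print('cap profile at column 278: row,x,z,grey')
for rr in range(196,345,6): print(rr,P[rr,278].round(4),im[rr,278].mean().round())
E
```

```text
area-radius mm 19.95849423110485 [39.8 39.3]
disc tool [ 0.0526 -0.0107  0.0997] [ 0.0526 -0.0107  0.0997] n [ 0.0029 -0.0026 -1.    ] tilt deg 0.22
disc world [ 0.6446 -0.1427  0.1945] n [-0.3181 -0.2797  0.9058]
sole c [ 0.0015  0.0001 -0.0278] n [ 0.003   0.0017 -1.    ] tilt 0.2 x [-0.0229 -0.0218  0.0227  0.0251]
cap profile at column 278: row,x,z,grey
196 [-0.0534  0.0015  0.303 ] 136.0
202 [-0.0604  0.0015  0.2987] 130.0
208 [ 0.0249  0.0009 -0.0051] 40.0
214 [ 0.025   0.0009 -0.0142] 41.0
220 [ 0.025   0.0009 -0.0222] 30.0
226 [ 0.0235  0.0008 -0.0252] 35.0
232 [ 0.0217  0.0008 -0.0276] 139.0
238 [ 0.0196  0.0008 -0.0288] 121.0
244 [ 0.0163  0.0008 -0.0269] 124.0
250 [ 0.0137  0.0008 -0.0273] 121.0
256 [ 0.0107  0.0008 -0.0266] 116.0
262 [ 0.0088  0.0008 -0.0283] 124.0
268 [ 0.0056  0.0008 -0.0272] 124.0
274 [ 0.0031  0.0008 -0.0277] 113.0
280 [ 0.0006  0.0008 -0.0284] 111.0
286 [-0.0023  0.0008 -0.0282] 114.0
292 [9. 9. 9.] 114.0
298 [9. 9. 9.] 111.0
304 [-0.0109  0.0008 -0.0282] 111.0
310 [-0.0135  0.0008 -0.0286] 99.0
316 [-0.0163  0.0008 -0.0289] 107.0
322 [-0.0198  0.0008 -0.028 ] 124.0
328 [-0.235   0.0014  0.2728] 144.0
334 [-0.2435  0.0014  0.2712] 146.0
340 [-0.2526  0.0014  0.2702] 145.0
```

play_rows --increments '[{"linear":[3,-0.7,2],"dr":[0,0,0],"fingers":-1},{"linear":[5.25,-1.15,4],"dr":[0,0,0],"fingers":-1},{"linear":[5.25,-1.15,6],"dr":[0,0,0],"fingers":-1},{"linear":[5.25,-1.15,6],"dr":[0,0,0],"fingers":-1},{"linear":[5.25,-1.15,6],"dr":[0,0,0],"fingers":-1},{"linear":[5.25,-1.15,6],"dr":[0,0,0],"fingers":-1}]'

```text
t: 8.8
position: [0.6325, -0.1569, 0.2313]
tcp_rot: [0.547, 0.809, 0.21, 0.054]
force: [-0.1, -0.3, -0.5]
finger_gap: 0.0418
gripper_force: 60.9
```

```bash
python3 look.py w7; python3 - <<'E'
from h import *
print(observe()['force'])
t=np.load('w7.npz')['tl'];D=np.array([.6446,-.1427,.1945])
print('disc in tool (want .0002,.0008)',(t[:3,:3].T@(D-t[:3,3])).round(4))
f=np.load('w7.npz');i,M=cam('wrist',t);P=pts(i,M,f['d']);Q=(P-t[:3,3])@t[:3,:3]
K=Q[(abs(Q[:,0])<.03)&(abs(Q[:,1])<.03)&(abs(Q[:,2]-.04)<.006)];print(len(K),K.min(0),K.max(0) if len(K) else 0)
E
```

```text
[-0.553  0.358  0.03   1.108  0.416  0.666] [[-0.3954  0.862   0.3172  0.6325]
 [ 0.9075  0.3134  0.2797 -0.1569]
 [ 0.1417  0.3984 -0.9062  0.2313]
 [ 0.      0.      0.      1.    ]]
[-0.32959161  0.23758703 -1.30702649]
disc in tool (want .0002,.0008) [0.0029 0.0002 0.0411]
849 [ 0.00358506 -0.01762177  0.03886041] [0.02321036 0.01762067 0.04569801]
```

play_rows --increments '[{"linear":[0.25,-0.05,1],"dr":[0,0,0],"fingers":-1},{"linear":[0.25,-0.05,1.9],"dr":[0,0,0],"fingers":-1},{"linear":[0.25,-0.05,1.9],"dr":[0,0,0],"fingers":-1},{"linear":[0.25,-0.05,1.9],"dr":[0,0,0],"fingers":-1},{"linear":[0.25,-0.05,1.9],"dr":[0,0,0],"fingers":-1}]'

```text
t: 9.35
position: [0.6364, -0.1485, 0.213]
tcp_rot: [0.547, 0.809, 0.21, 0.053]
force: [-0.2, 0.1, -0.7]
finger_gap: 0.0419
gripper_force: 60.9
```

```bash
cat > chk.py <<'E'
from h import *
import sys
f=np.load(sys.argv[1]+'.npz');t=f['tl'];D=np.array([.6446,-.1427,.1945])
z=(t[:3,:3].T@(D-t[:3,3]));print('disc in tool',z.round(4))
i,M=cam('wrist',t);Q=(pts(i,M,f['d'])-t[:3,3])@t[:3,:3]
K=Q[(abs(Q[:,0])<.03)&(abs(Q[:,1])<.03)&(abs(Q[:,2]-z[2])<.005)];print(len(K),K.min(0) if len(K) else 0,K.max(0) if len(K) else 0)
c=Q[(abs(Q[:,0])<.02)&(abs(Q[:,1])<.02)&(Q[:,2]<-.02)&(Q[:,2]>-.036)];print('sole z',np.median(c[:,2]))
s=observe();print(s['force'],s['t'],t[:3,:3].T@s['force'])
E
python3 look.py w8;python3 chk.py w8
```

```text
[-0.537  0.364 -0.009  1.059  0.414  0.682] [[-0.3956  0.8626  0.3154  0.6364]
 [ 0.9071  0.3134  0.2808 -0.1485]
 [ 0.1434  0.3972 -0.9065  0.213 ]
 [ 0.      0.      0.      1.    ]]
disc in tool [-0.0006  0.0015  0.0209]
108 [ 0.01037398 -0.01251611  0.01927086] [0.0199548  0.01382886 0.02573834]
sole z -0.027824983909400934
[-0.00896361  0.05302669 -0.35645883] 9.4 [ 0.00053849 -0.13270337  0.33517846]
```

play_rows --increments '[{"linear":[0,0,0.7],"dr":[0,0,0],"fingers":-1},{"linear":[0,0,1.4],"dr":[0,0,0],"fingers":-1},{"linear":[0,0,1.9],"dr":[0,0,0],"fingers":-1},{"linear":[0,0,2.1],"dr":[0,0,0],"fingers":-1},{"linear":[0,0,2.1],"dr":[0,0,0],"fingers":-1},{"linear":[0,0,2.1],"dr":[0,0,0],"fingers":-1}]'

```text
t: 10.0
position: [0.643, -0.1425, 0.1939]
tcp_rot: [0.547, 0.809, 0.21, 0.053]
force: [-0.8, -0.4, -0.0]
finger_gap: 0.0414
gripper_force: 60.8
```

```bash
python3 look.py w9;python3 chk.py w9
```

```text
[-0.523  0.377 -0.039  1.008  0.412  0.698] [[-0.3957  0.8625  0.3154  0.643 ]
 [ 0.9071  0.3134  0.281  -0.1425]
 [ 0.1435  0.3973 -0.9064  0.1939]
 [ 0.      0.      0.      1.    ]]
disc in tool [-0.0007  0.0015 -0.0001]
347 [ 0.01640997 -0.02438014 -0.00511796] [0.025517   0.02536639 0.0042325 ]
sole z -0.02782701490321644
[0.44772998 0.29351097 0.02563513] 10.05 [0.0927488  0.48835615 0.20043431]
```

play_rows --increments '[{"linear":[0,0,0.2],"dr":[0,0,0],"fingers":-1},{"linear":[0,0,0.4],"dr":[0,0,0],"fingers":-1},{"linear":[0,0,0.6],"dr":[0,0,0],"fingers":-1},{"linear":[0,0,0.6],"dr":[0,0,0],"fingers":-1}]'

```text
t: 10.45
position: [0.6455, -0.1409, 0.1887]
tcp_rot: [0.547, 0.809, 0.21, 0.054]
force: [0.7, -0.6, 1.2]
finger_gap: 0.0414
gripper_force: 61.2
```

```bash
python3 look.py w10;python3 chk.py w10
```

```text
[-0.518  0.382 -0.047  0.993  0.412  0.702] [[-0.3959  0.862   0.3165  0.6455]
 [ 0.9071  0.3135  0.2809 -0.1409]
 [ 0.1429  0.3984 -0.906   0.1887]
 [ 0.      0.      0.      1.    ]]
disc in tool [-0.0005  0.001  -0.006 ]
701 [ 0.02157239 -0.02453426 -0.01099451] [ 0.02648913  0.02556058 -0.00104562]
sole z -0.0278541615968902
[1.01152012 0.18946447 0.97233873] 10.5 [-0.08968914  1.31865648 -0.5075562 ]
```

play_rows --increments '[{"linear":[0,0,0.2],"dr":[0,0,0],"fingers":-1},{"linear":[0,0,0.4],"dr":[0,0,0],"fingers":-1},{"linear":[0,0,0.6],"dr":[0,0,0],"fingers":-1},{"linear":[0,0,0.6],"dr":[0,0,0],"fingers":-1}]'

```text
t: 10.9
position: [0.647, -0.1393, 0.1831]
tcp_rot: [0.547, 0.809, 0.21, 0.053]
force: [0.4, -0.5, 3.3]
finger_gap: 0.0416
gripper_force: 61.5
```

```bash
python3 look.py w11;python3 chk.py w11
```

```text
[-0.514  0.386 -0.055  0.98   0.411  0.707] [[-0.3956  0.8624  0.3159  0.647 ]
 [ 0.9072  0.3134  0.2806 -0.1393]
 [ 0.143   0.3976 -0.9063  0.1831]
 [ 0.      0.      0.      1.    ]]
disc in tool [-0.0004  0.0014 -0.0121]
853 [ 0.02201314 -0.02444026 -0.01705141] [ 0.02802068  0.02541237 -0.0070683 ]
sole z -0.027866537356164546
[ 0.89111184 -0.73548101  2.97930171] 10.95 [-0.59378071  1.72265513 -2.62509715]
```

play_rows --increments '[{"linear":[0,0,0.15],"dr":[0,0,0],"fingers":-1},{"linear":[0,0,0.3],"dr":[0,0,0],"fingers":-1},{"linear":[0,0,0.45],"dr":[0,0,0],"fingers":-1},{"linear":[0,0,0.6],"dr":[0,0,0],"fingers":-1},{"linear":[0,0,0.6],"dr":[0,0,0],"fingers":-1}]'

```text
t: 11.45
position: [0.649, -0.1375, 0.1777]
tcp_rot: [0.547, 0.809, 0.21, 0.053]
force: [0.1, -1.5, 4.6]
finger_gap: 0.0416
gripper_force: 61.8
```

```bash
python3 look.py w12;python3 chk.py w12
```

```text
[-0.51   0.391 -0.063  0.966  0.411  0.711] [[-0.3958  0.8622  0.316   0.649 ]
 [ 0.9071  0.3135  0.2808 -0.1375]
 [ 0.1431  0.3978 -0.9062  0.1777]
 [ 0.      0.      0.      1.    ]]
disc in tool [-0.0005  0.0012 -0.018 ]
971 [ 0.02264515 -0.02442239 -0.02304716] [ 0.02714763  0.025685   -0.01306016]
sole z -0.027879761606184186
[ 0.52607886 -0.89790884  3.59874606] 11.5 [-0.50792156  1.60377309 -3.34722273]
```

play_rows --increments '[{"linear":[0,0,0.08],"dr":[0,0,0],"fingers":-1},{"linear":[0,0,0.16],"dr":[0,0,0],"fingers":-1},{"linear":[0,0,0.24],"dr":[0,0,0],"fingers":-1},{"linear":[0,0,0.24],"dr":[0,0,0],"fingers":-1},{"linear":[0,0,0.24],"dr":[0,0,0],"fingers":-1}]'

```text
t: 12.0
position: [0.6486, -0.1361, 0.175]
tcp_rot: [0.547, 0.809, 0.21, 0.052]
force: [-3.7, 1.1, 4.8]
finger_gap: 0.041
gripper_force: 62.3
```

```bash
python3 look.py w13;python3 chk.py w13
```

```text
[-0.508  0.392 -0.067  0.962  0.411  0.713] [[-0.3955  0.8632  0.3138  0.6486]
 [ 0.9069  0.3131  0.282  -0.1361]
 [ 0.1452  0.3961 -0.9066  0.175 ]
 [ 0.      0.      0.      1.    ]]
disc in tool [-0.0015  0.0022 -0.0208]
1926 [-0.02493105 -0.02455418 -0.02582095] [ 0.0257231   0.02575275 -0.01583068]
sole z -0.027884103719211732
[-3.63136625  0.90023865  3.90541193] 12.05 [ 2.8199023  -1.3057661  -4.42635501]
```

play_rows --increments '[{"linear":[0,0,0.05],"dr":[0,0,0],"fingers":-1},{"linear":[0,0,0.1],"dr":[0,0,0],"fingers":-1},{"linear":[0,0,0.1],"dr":[0,0,0],"fingers":-1},{"linear":[0,0,0.1],"dr":[0,0,0],"fingers":-1}]'

```text
t: 12.45
position: [0.6487, -0.1361, 0.1749]
tcp_rot: [0.547, 0.808, 0.21, 0.052]
force: [-7.8, 1.2, 10.5]
finger_gap: 0.0413
gripper_force: 63.5
```

```bash
python3 look.py w14;python3 chk.py w14
```

```text
[-0.508  0.392 -0.068  0.961  0.41   0.714] [[-0.3952  0.8632  0.3142  0.6487]
 [ 0.9071  0.3128  0.2815 -0.1361]
 [ 0.1447  0.3962 -0.9067  0.1749]
 [ 0.      0.      0.      1.    ]]
disc in tool [-0.0015  0.0022 -0.0209]
1909 [-0.02490555 -0.02449003 -0.02591738] [ 0.0256407   0.02558833 -0.01593517]
sole z -0.02797259023910445
[-8.897511    0.59482411  9.81919595] 12.5 [  5.47643498  -3.60356548 -11.53078932]
```

The visible clip arm has closed again (protrusion 28.0, then 27.1, now 25.6 mm) and the axial force rises against a stop. One slightly firmer press makes sure of the far arm.

play_rows --increments '[{"linear":[0,0,0.04],"dr":[0,0,0],"fingers":-1},{"linear":[0,0,0.08],"dr":[0,0,0],"fingers":-1},{"linear":[0,0,0.08],"dr":[0,0,0],"fingers":-1}]'

```text
t: 12.8
position: [0.6488, -0.1361, 0.1749]
tcp_rot: [0.548, 0.808, 0.209, 0.053]
force: [-11.7, -0.5, 13.5]
finger_gap: 0.0414
gripper_force: 64.4
```

```bash
python3 look.py w15;python3 chk.py w15; python3 fit.py w15 "[.644,-.143,.2]"|tail -1
```

```text
[-0.508  0.392 -0.068  0.96   0.41   0.714] [[-0.3949  0.8632  0.3145  0.6488]
 [ 0.9073  0.3127  0.281  -0.1361]
 [ 0.1443  0.3963 -0.9067  0.1749]
 [ 0.      0.      0.      1.    ]]
disc in tool [-0.0015  0.0021 -0.0209]
1884 [-0.02451027 -0.02450205 -0.02594707] [ 0.02574988  0.02558169 -0.01595326]
sole z -0.02800698200643936
[-10.77753924  -0.36091025  12.65362137] 12.85 [  5.75384943  -4.40191163 -14.96382748]
sole c [ 0.0015  0.0002 -0.028 ] n [ 0.0032 -0.0014 -1.    ] tilt 0.2 x [-0.0228 -0.022   0.0227  0.0248]
```

Hard stop at 15 N. Relax, then a gentle tug to confirm that both arms hold.

play_rows --increments '[{"linear":[0,0,-0.1],"dr":[0,0,0],"fingers":-1},{"linear":[0,0,-0.2],"dr":[0,0,0],"fingers":-1},{"linear":[0,0,-0.3],"dr":[0,0,0],"fingers":-1},{"linear":[0,0,-0.4],"dr":[0,0,0],"fingers":-1},{"linear":[0,0,-0.4],"dr":[0,0,0],"fingers":-1}]'

```text
t: 13.35
position: [0.6486, -0.1373, 0.176]
tcp_rot: [0.547, 0.809, 0.209, 0.052]
force: [3.2, 0.8, -5.6]
finger_gap: 0.0416
gripper_force: 62.0
```

```bash
python3 look.py w16;python3 chk.py w16; python3 fit.py w16 "[.644,-.143,.2]"|tail -1
```

```text
[-0.51   0.392 -0.064  0.965  0.41   0.711] [[-0.3955  0.8631  0.314   0.6486]
 [ 0.907   0.3134  0.2812 -0.1373]
 [ 0.1443  0.396  -0.9068  0.176 ]
 [ 0.      0.      0.      1.    ]]
disc in tool [-0.0006  0.0022 -0.0196]
1390 [-0.02520036 -0.02448071 -0.02455074] [ 0.02556796  0.02569716 -0.01455422]
sole z -0.027730911997429657
[ 4.4472938   0.20203603 -6.23094157] 13.4 [-2.47492479  1.43418807  7.1036417 ]
sole c [ 0.0016  0.0002 -0.0277] n [ 0.0042  0.0012 -1.    ] tilt 0.25 x [-0.0225 -0.0216  0.0227  0.0251]
```

It holds at 7 N with only the 1 mm play and no tilt. Push back home lightly, then release.

play_rows --increments '[{"linear":[0,0,0.15],"dr":[0,0,0],"fingers":-1},{"linear":[0,0,0.28],"dr":[0,0,0],"fingers":-1},{"linear":[0,0,0.28],"dr":[0,0,0],"fingers":-1},{"linear":[0,0,0.28],"dr":[0,0,0],"fingers":1},{"linear":[0,0,0.28],"dr":[0,0,0],"fingers":1},{"linear":[0,0,0.28],"dr":[0,0,0],"fingers":1},{"linear":[0,0,0.28],"dr":[0,0,0],"fingers":1},{"linear":[0,0,0.28],"dr":[0,0,0],"fingers":1},{"linear":[0,0,0.28],"dr":[0,0,0],"fingers":1},{"linear":[0,0,-2],"dr":[0,0,0],"fingers":1},{"linear":[0,0,-5],"dr":[0,0,0],"fingers":1},{"linear":[0,0,-9],"dr":[0,0,0],"fingers":1},{"linear":[0,0,-9],"dr":[0,0,0],"fingers":1},{"linear":[0,0,-9],"dr":[0,0,0],"fingers":1}]'

```text
t: 14.8
position: [0.621, -0.1636, 0.2601]
tcp_rot: [0.547, 0.809, 0.21, 0.055]
force: [0.3, 0.1, -0.4]
finger_gap: 0.0853
gripper_force: 0.0
```

```bash
python3 look.py w17; python3 - <<'E'
from h import *
f=np.load('w17.npz');t=f['tl'];i,M=cam('wrist',t);P=pts(i,M,f['d'])
D=np.array([.6446,-.1427,.1945]);a=np.array([-.3181,-.2797,.9058])
x=t[:3,0]-a*(a@t[:3,0]);x/=np.linalg.norm(x);y=np.cross(a,x)
Q=np.c_[(P-D)@x,(P-D)@y,(P-D)@a];C=Q[(abs(Q[:,0])<.035)&(abs(Q[:,1])<.035)&(abs(Q[:,2])<.03)]
S=C[(C[:,2]>.003)&(abs(C[:,0])<.02)&(abs(C[:,1])<.02)];c=S.mean(0);n=np.linalg.svd(S-c)[2][2]
print('sole height over disc (want .007-.008)',np.median(S[:,2]),n, 'extent',np.percentile(C,[1,99],axis=0).round(4))
print(observe()['force'],proj(i,M,D),observe()['t'])
im=cv2.imread('pics/w17.png');cv2.imwrite('pics/w17b.png',(255*(im/255.)**.6).astype('uint8'))
E
```

```text
[-0.573  0.339  0.074  1.182  0.419  0.644] [[-0.3952  0.8619  0.3177  0.621 ]
 [ 0.9077  0.3133  0.2792 -0.1636]
 [ 0.1411  0.3987 -0.9062  0.2601]
 [ 0.      0.      0.      1.    ]]
sole height over disc (want .007-.008) 0.007110620607812032 [ 1.30630277e-03  2.45646990e-04 -9.99999117e-01] extent [[-0.024  -0.0232 -0.0161]
 [ 0.0253  0.0256  0.0085]]
[-1.14782166 -0.0742496  -0.33483776] [[277.55422794 208.82570325]] 14.85
```

View pics/w17b.png

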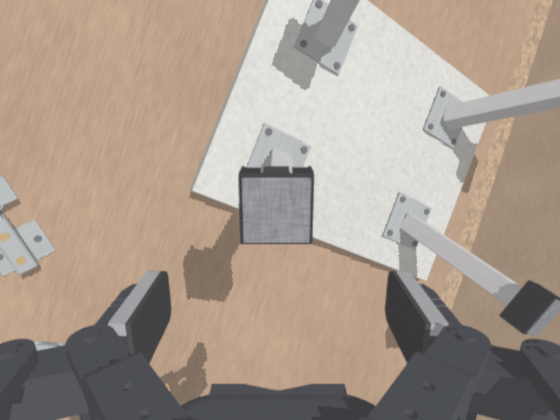

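The cap at about (277,207) sits square, with its sole 7.1 mm above the disc face, which is fully home. The gripper is clear and the hinges are untouched.

```bash
python3 -c "
from plant import r
print(r.close_job())"
```

```text
the job is handed in; nothing more can be done
None
```

The foot cap is pressed fully home on the bare levelling foot, at a peak of about 15 N; it held a 7 N test tug, was released, and the job is handed in at about 15 s (no verdict came back).

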